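# Find the high spot of an eccentric shaft with a dial indicator

## Task

Lower the dial indicator by its knob until its plunger is pressed about halfway in on the shaft's brass journal (pointer at the green mark), and let go. Then turn the shaft gently in its V-blocks by the spokes, watching the dial, until the journal's high spot (the highest reading) is directly under the plunger, and leave it resting there with your hand clear. Don't drive the plunger against its stop, keep the shaft down in its V-blocks, and leave the other things alone.

Things in the scene. Friction and masses are not known exactly. Their poses are not given: they have to be found in the camera images.
- fixture: Dark granite plate 270 x 360 x 30 mm with two V-blocks and a column, fixed. Origin on the table, 15 mm to -x of the plate's centre; z up, y parallel to the shaft. In this frame: shaft axis at x = 0, z = 105 mm; V-blocks (24 mm thick in y, 64 mm wide in x, top 109 mm) at y = -125 and +115 mm; column dia 24 mm at x = -65, y = -65, top 245 mm.
- cradle (a point): Point fixed on the fixture at (0, 0, 105 mm): where the shaft's origin lies when the shaft is seated in the V-blocks.
- shaft: Loose aluminium shaft, dia 20 mm, 290 mm long, about 0.5 kg, lying in the two plastic-lined V-blocks; turns either way and stays where left; 1.5 mm end play. Origin on its axis, y along it. Turning takes about 0.02 Nm (0.5 N at a spoke); a hard push makes it climb the V or the spoke jam, so push a spoke squarely, along its arc.
- hub (a point): On the shaft axis, 60 mm to +y of the shaft's origin: centre of a hub (dia 36 mm) with four spokes, dia 12 mm, ends 62 mm from the axis, pointing along +x+z (red), +x-z, -x-z and -x+z of the shaft's frame (45 degrees between its axes; black). At the start two point up and outward at 45 degrees. Nothing stands above it.
- eccentric (a point): On the shaft axis, 65 mm to -y of the shaft's origin, amid the brass journal (dia 36 mm, 24 mm wide, between two dark discs of dia 52 mm), which turns with the shaft. The journal's centre lies 4 mm off the axis in an unknown direction that differs each time, so its top stands 14 to 22 mm above the axis as the shaft turns.
- knob (a point): Centre of the black knob (dia 22 mm, 30 mm tall, axis vertical) on top of the indicator carriage, right above the plunger; take it here from above (it moves with the carriage). The column stands 65 mm to the fixture's -x of it.
- carriage (a joint): How far the indicator carriage has been lowered (m), 0 to 0.070; it slides straight down the column, with friction of 8 N, weighs 0.3 kg and stays where it is left (push down about 5 N, lift about 11 N). At 0 the free plunger tip is 165 mm and the knob's centre 278 mm above the table. It starts at 0 to 0.020.
- tip (a point): Lowest point of the plunger's ball tip (dia 6 mm), at x = 0, y = -65 mm of the fixture; it moves up when the plunger is pressed in. With the tip on the high spot it is about 126.5 mm above the table, on the low spot 118.5 mm.
- dial (a joint): Angle of the red dial pointer (rad), clockwise: 0 with the plunger free (pointing up the face), 0.25 rad per mm pressed in, 5.0 rad at the stop (20 mm). Halfway = 2.5 rad, the green mark. The plunger's spring pushes with 0.6 N (free) to 1.8 N (stop). The white face, dia 53 mm, looks up and away from the robot (fixture +x).
- ring_gauge: steel ring, dia 48 mm, 14 mm high, a bystander on the granite plate; origin at its underside.
- gauge_block: steel block 35 x 50 x 22 mm, a bystander on the granite plate; origin at its underside.
- test_block: steel disc, dia 60 mm, 16 mm high, a bystander on the table; origin at its underside.
- brush: bench brush lying on the table, a bystander; origin at its underside.
- mug: blue mug, dia 72 mm, 90 mm high, a bystander; origin at its underside.
- specimen0: grey cylinder, dia 34 x 50 mm, in the blue tray, a bystander; origin at its underside.
- specimen1: as specimen0; origin at its underside.
- specimen2: as specimen0; origin at its underside.

How it is judged:
On the way:
1. the plunger bears on the shaft, pressed in about halfway (dial 1.9 to 3.1 rad, i.e. 7.6 to 12.4 mm), with the knob let go (value of joint dial between 1.9 and 3.1 rad and contact force between carriage and shaft above 0.3 N and contact force between each of the arm, the fingers and carriage below 0.1 N), for 0.2 s.
At the end, for the whole second after the job is handed in: The plunger tip rests on the journal within about 0.5 mm of the height of its high spot (about 25 degrees of turn either way; tip at least 126.0 mm above the table), pressed in between 2 and 19.4 mm; the shaft is seated in its V-blocks (within 4 mm of the cradle point) and at rest (z of tip in the frame of fixture above 0.126 m and contact force between carriage and shaft above 0.3 N and distance between shaft and cradle below 0.004 m and value of joint dial between 0.5 and 4.85 rad and angular speed of shaft below 0.1 rad/s); the robot touches nothing.
It fails at once if the plunger is driven against its stop (dial above 4.9 rad) (value of joint dial above 4.9 rad).
It fails at once if the shaft is pushed with more than 25 N (contact force between the fingers and shaft above 25 N).
It fails at once if the shaft is lifted or pushed out of its V-blocks (more than 8 mm) (distance between shaft and cradle above 0.008 m).
It fails at once if a bystander is moved more than 20 mm (distance of any of ring_gauge, gauge_block, test_block, brush, mug, specimen0, specimen1, specimen2 from where it was at the start of the episode above 0.02 m).
It also fails if it takes over 72 s, if anything falls off the work surface, if the arm or the gripper's body presses on something with over 40 N, if the wrist force passes 120 N, or if a joint passes its speed limit or range.

## Robot

A 7-joint arm with a two-finger parallel gripper is mounted at the origin on the work surface. World frame = base frame: x ahead of the robot, y to its left, z up, the work surface at z = 0. Lengths are in m, angles in rad, forces in N, time in s.
With the tool pointing down it reaches from about 0.425 to 0.875 m from the base axis. Payload 8.4 kg.
Tool frame: the origin (TCP) lies on the mounting face of the last link; the fingertips stand 182 mm ahead of it and the grasp point (between the pads) lies 164 mm ahead of it; z points along the fingers, y is the line along which they close (so a half turn about z gives the same grasp; the last joint's range is limited). The gripper opens to 87 mm and grips with 3 to 60 N. Pads are 19 mm wide; open, the fingers measure 117 mm over their backs; the gripper's body (75 mm by 190 mm) begins 51 mm behind the grasp point.
Start: joints at [1.19, 0.333, 0.04, 1.465, -0.013, 1.343, -0.059], TCP at [0.181, -0.624, 0.405] pointing down, gripper open.
Joint ranges: [-2.58, 2.58], [-0.38, 2.09], [-1.3, 1.39], [0.25, 2.4], [-1.5, 4.64], [0.08, 2.09], [-2.65, 2.65]. Speed limits (rad/s): [2.22, 2.22, 2.79, 2.79, 3.14, 3.14, 3.14].

## Interface

Orientations are given as a unit quaternion [x, y, z, w].
In Python, from station import manip gives the robot as it stands.
- The arm moves only by the tool servo_tool, never from a script. Its argument "targets" is a list of rows, each a list of 3 entries, a list of its own where there are three numbers: the shift along the tool's x, y, z in cm, then the turn, a rotation vector about the tool's x, y, z in degrees, then the opening in per cent of the stroke, from 0 (shut) to 100 (fully open). In form: [[[tx, ty, tz], [rx, ry, rz], hand], ...]. A call has 1 to 5 rows; each row is the pose to reach, as a shift and turn from the pose commanded when the call began, along the tool's axes at that moment; what a row does not reach only later rows make up. A row lasts 1/8 s, in which the tool goes at most 62.5 mm and 10.7 degrees, less where a joint would pass 70% of its speed; a pose out of reach is approached as far as the arm can. A call with a gripper value outside its range is refused whole. The fingers move at their own pace and stop on an object; "squeeze" is the grip in N (left out, the last holds). Time passes only in rows, so rows that repeat a pose let the fingers close. It gives the time, the measured TCP pose, the force, the opening and the grip force at its end, in the units of the state.
- manip.read_state(): the state, without advancing time (a new reading comes with each control period).
- manip.grab_frame(name): name is "scene" or "top" or "wrist"; returns a dict with "pixels" (400x640x3 uint8, blue, green, red), "K" (3x3 intrinsics, pixels), "cam_to_world" (4x4, takes a point from camera to world coordinates). Camera axes: x right, y down, z forward; pixel columns grow to the right and rows downward; lengths in m; the calibration is good to about 2 mm. A picture is of the moment at which its call begins. There is no depth.
- manip.sign_off(): hands the job in; it is judged then, once.
The state is a dict: "t": time; "joint_positions": joint angles; "qd": joint speeds; "tau": joint torques, N m; "tool_pos": TCP position; "ee_rot": TCP orientation; "contact_force": force on the tool from outside, world axes, zero at the start; "torque": the same for the moment, N m; "width": opening from 0.0 (shut) to 1.0 (fully open); "gripper_force": force on a finger pad.
Only numpy, scipy, OpenCV 4.12 (cv2) and the standard library are available. Lean on these libraries where they do the work, as an engineer would, in place of code of your own. Each camera call takes 0.05 s, during which the arm holds its last target. There are 200 camera calls.

## Working session

There is one attempt and no reset: what is moved stays moved. The work goes in short steps, Python scripts to look and compute and a tool call to move; the robot and the scene stay as the last step left them, time stands still between calls to the robot, and variables do not carry over. Pictures are saved under pics/ and viewed, at most 10 in all, crops included, and the job is handed in when it is done.

Besides the shell and the picture viewer there is one more tool, called after ">>>" as name(argument=value, ...) on one line, values as JSON. servo_tool: Moves the arm, as the interface text tells. Its arguments: {"type":"object","properties":{"targets":{"type":"array"},"squeeze":{"type":"number"}},"required":["targets"]}

```bash
mkdir -p pics
python3 - <<'E'
from station import manip
import cv2,numpy as np,pickle
s=manip.read_state();print({k:np.round(s[k],3).tolist() for k in s})
D={}
for n in("scene","top"):
    f=manip.grab_frame(n);D[n]=f;cv2.imwrite(f"pics/{n}0.png",f["pixels"]);print(n,np.round(f["K"],1).tolist(),np.round(f["cam_to_world"],3).tolist())
pickle.dump(D,open("f0.pkl","wb"))
E
```

```text
{'t': 0.0, 'joint_positions': [1.19, 0.334, 0.04, 1.466, -0.013, 1.343, -0.058], 'qd': [0.0, 0.001, 0.001, -0.001, -0.0, -0.0, -0.0], 'tau': [0.0, -65.635, 1.335, -40.379, -0.06, 0.045, 0.0], 'tool_pos': [0.181, -0.624, 0.404], 'ee_rot': [0.99, 0.14, -0.0, -0.001], 'contact_force': [0.916, -0.475, 0.759], 'torque': [0.012, 0.021, 0.008], 'gripper_force': 0.0, 'width': 0.998}
scene [[409.7, 0.0, 319.3], [0.0, 409.7, 199.9], [0.0, 0.0, 1.0]] [[0.268, 0.663, -0.699, 1.376], [0.963, -0.19, 0.189, -0.191], [-0.008, -0.724, -0.69, 0.98], [0.0, 0.0, 0.0, 1.0]]
top [[445.8, 0.0, 313.6], [0.0, 445.8, 203.2], [0.0, 0.0, 1.0]] [[-0.014, -0.98, 0.196, 0.314], [-1.0, 0.017, 0.01, 0.022], [-0.013, -0.196, -0.98, 1.52], [0.0, 0.0, 0.0, 1.0]]
```

View pics/scene0.png

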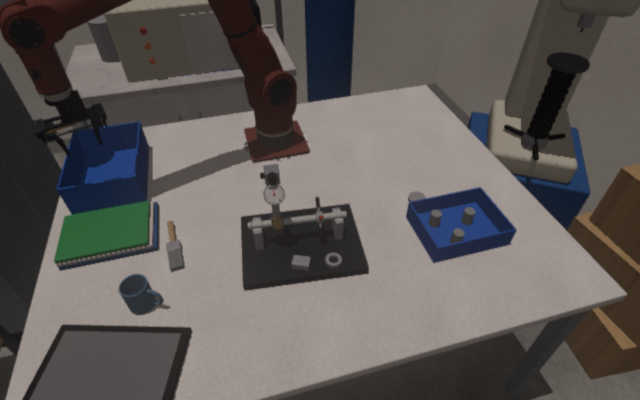

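View pics/top0.png

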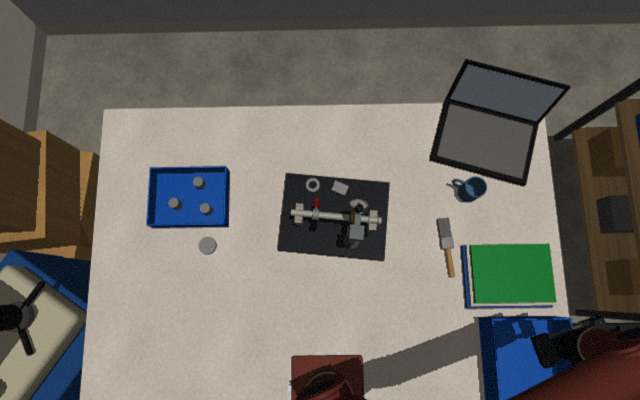

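Run:
```python
import cv2,pickle,numpy as np
D=pickle.load(open("f0.pkl","rb"))
a=D["top"]["pixels"][160:275,265:400];b=D["scene"]["pixels"][155:290,235:370]
a=cv2.resize(a,None,fx=3,fy=3,interpolation=3);b=cv2.resize(b,None,fx=3,fy=3,interpolation=3)
a=cv2.copyMakeBorder(a,0,b.shape[0]-a.shape[0],0,0,0)
o=np.hstack([a,b]);o=np.clip(o*1.7,0,255).astype('uint8')[:, :800]
for i in range(0,800,30):
    cv2.line(o,(i,0),(i,4),(0,255,255),1)
cv2.imwrite("pics/c1.png",o)
```

```text
(no output)
```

View pics/c1.png

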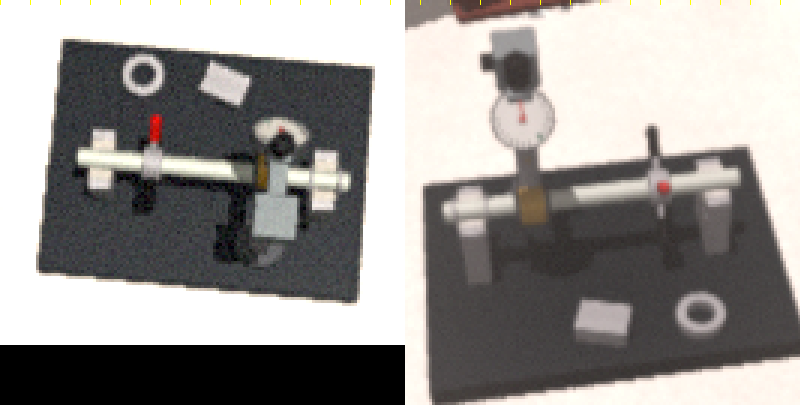

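```bash
cat > h.py <<'E'
import numpy as np,cv2,pickle
from scipy.optimize import least_squares
def proj(f,P):
    T=np.linalg.inv(f["cam_to_world"]);p=np.atleast_2d(P)@T[:3,:3].T+T[:3,3];q=p@np.asarray(f["K"]).T
    return q[:,:2]/q[:,2:]
def fw(v,P):
    x,y,a=v;c,s=np.cos(a),np.sin(a);P=np.atleast_2d(np.array(P,float))
    return np.c_[c*P[:,0]-s*P[:,1]+x,s*P[:,0]+c*P[:,1]+y,P[:,2]]
E
python3 - <<'E'
from h import *
D=pickle.load(open("f0.pkl","rb"))
A=[([.15,.18,.03],(285.7,173.3)),([.15,-.18,.03],(389.7,182)),([-.12,-.18,.0],(384,260.7)),([-.12,.18,.0],(277.7,250.3)),([0,.145,.105],(291,212.3)),([0,-.145,.105],(381.7,220.7))]
sc=lambda u,v:((u-405)/3+235,v/3+155)
B=[([-.12,-.18,.03],sc(425,185)),([-.12,.18,.03],sc(749,148)),([0,.145,.105],sc(740,176)),([0,-.145,.105],sc(445,210))]
def r(v,D=D):
    return np.r_[(proj(D["top"],fw(v,[a for a,_ in A]))-[b for _,b in A]).ravel(),(proj(D["scene"],fw(v,[a for a,_ in B]))-[b for _,b in B]).ravel()]
o=least_squares(r,[.6,0,0],loss="soft_l1");print(o.x,np.round(r(o.x).reshape(-1,2),1).tolist())
np.save("fix.npy",o.x)
v=o.x
for n,P in dict(knob=[0,-.065,.278],hub=[0,.06,.105],col=[-.065,-.065,.245],red=[.044,.06,.149]).items():
    print(n,fw(v,P).round(4),proj(D["top"],fw(v,P)).round(1),proj(D["scene"],fw(v,P)).round(1))
E
```

```text
[ 0.55433464 -0.03218308 -0.11276324] [[0.7, -1.1], [0.8, -0.2], [-0.1, 0.4], [0.6, 0.5], [-0.7, -0.5], [-1.5, -0.4], [-1.6, -1.1], [-0.6, -1.6], [0.4, -0.1], [1.1, 0.3]]
knob [[ 0.547  -0.0968  0.278 ]] [[360.1 208. ]] [[271.7 177. ]]
hub [[0.5611 0.0274 0.105 ]] [[316.5 214.3]] [[319. 217.]]
col [[ 0.4824 -0.0895  0.245 ]] [[357.3 232.2]] [[271.  171.2]]
red [[0.6048 0.0225 0.149 ]] [[317.8 198.1]] [[321.3 217.2]]
```

```bash
cat >> h.py <<'E'
from scipy.spatial.transform import Rotation as R
def go(P,tilt=0.0,off=0.182):
    """shift/turn that brings the fingertip to fixture point P, tool y along fixture x, tilted about fixture y (deg)"""
    from station import manip
    v=np.load("fix.npy");s=manip.read_state()
    Rt=R.from_euler('z',v[2])*R.from_euler('y',tilt,degrees=True)*R.from_matrix(np.array([[0,1,0],[1,0,0],[0,0,-1.]]).T)
    R0=R.from_quat(s["ee_rot"]);tgt=fw(v,P)[0]-off*Rt.as_matrix()[:,2]
    print(P,"shift cm",(R0.inv().apply(tgt-s["tool_pos"])*100).round(2),"turn",(R0.inv()*Rt).as_rotvec(degrees=True).round(1))
def tip():
    from station import manip
    v=np.load("fix.npy");s=manip.read_state();p=np.array(s["tool_pos"])+.182*R.from_quat(s["ee_rot"]).as_matrix()[:,2]
    q=R.from_euler('z',-v[2]).apply(p-[v[0],v[1],0]);print("t",s["t"],"tip fix mm",(q*1000).round(1),"F",np.round(s["contact_force"],1),"w",s["width"])
E
python3 -c "
from h import *
tip();go([0,-.065,.33])"
```

```text
t 0.1 tip fix mm [-304.7 -630.1  222. ] F [0.1 0.9 0.8] w 0.9988562139846475
[0, -0.065, 0.33] shift cm [ 49.85 -40.49 -10.75] turn [ -0.1  -0.  -67.4]
```

>>> servo_tool(targets=[[[3,-2,-6],[0,0,-10],0],[[9,-8,-10.7],[0,0,-20],0],[[13,-11,-10.7],[0,0,-30],0],[[18,-15,-10.7],[0,0,-40],0],[[23,-19,-10.7],[0,0,-50],0]])

```text
t: 0.72
tool_pos: [0.3339, -0.3985, 0.5115]
ee_rot: [0.836, 0.548, -0.0, 0.0]
contact_force: [1.4, 0.4, -0.1]
width: 0.518
gripper_force: 0.0
```

```bash
python3 -c "
from h import *
tip();go([0,-.065,.33])"
```

```text
t 0.725 tip fix mm [-177.8 -388.9  329.5] F [ 1.4  0.4 -0.1] w 0.5180298993481229
[0, -0.065, 0.33] shift cm [36.18  7.5  -0.06] turn [  0.    0.  -17.1]
```

>>> servo_tool(targets=[[[6,1.2,0],[0,0,-6],0],[[12,2.5,0],[0,0,-12],0],[[18,3.7,0],[0,0,-17.1],0],[[24,5,0],[0,0,-17.1],0],[[30,6.2,0],[0,0,-17.1],0]])

```text
t: 1.35
tool_pos: [0.5118, -0.1494, 0.5111]
ee_rot: [0.748, 0.664, -0.0, 0.0]
contact_force: [0.9, -0.9, 0.4]
width: 0.017
gripper_force: 0.0
```

Run:
```python
from h import *
from station import manip
tip();go([0,-.065,.33])
f=manip.grab_frame("wrist");cv2.imwrite("pics/w1.png",f["pixels"]);pickle.dump(f,open("w1.pkl","wb"))
for z in(.263,.293): print(proj(f,fw(np.load("fix.npy"),[0,-.065,z])).round(1))
```

```text
t 1.35 tip fix mm [ -29.1 -121.3  329.1] F [ 0.9 -0.9  0.4] w 0.016750479525452628
[0, -0.065, 0.33] shift cm [ 5.64  2.88 -0.09] turn [-0.   0.  -0.3]
[[361.8 129.7]]
[[368.6 131.8]]
```

View pics/w1.png

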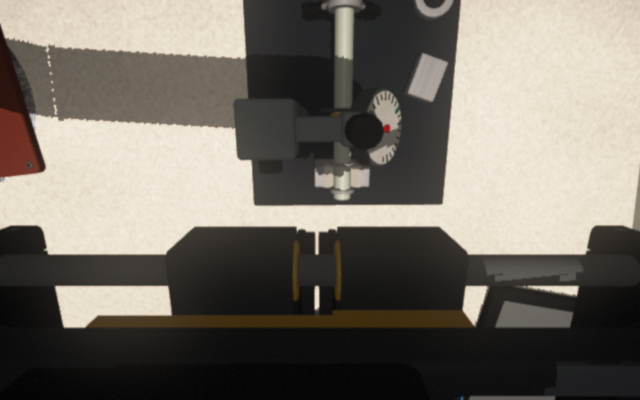

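>>> servo_tool(targets=[[[4,2,0],[0,0,0],0],[[5.64,2.88,0.5],[0,0,0],0],[[5.64,2.88,2.2],[0,0,0],0],[[5.64,2.88,3],[0,0,0],0],[[5.64,2.88,3.3],[0,0,0],0]])

```text
t: 2.02
tool_pos: [0.5457, -0.0998, 0.4773]
ee_rot: [0.748, 0.663, -0.001, -0.0]
contact_force: [-0.1, 1.3, 0.6]
width: 0.005
gripper_force: 0.0
```

Run:
```python
from h import *
tip();go([0,-.065,.293])
```

```text
t 2.025 tip fix mm [ -1.3 -68.2 295.3] F [-0.1  1.3  0.6] w 0.0051867003451014785
[0, -0.065, 0.293] shift cm [0.32 0.1  0.23] turn [-0.1  0.  -0.4]
```

>>> servo_tool(targets=[[[0.2,0,0.4],[0,0,0],0],[[0.2,0,0.8],[0,0,0],0],[[0.2,0,1.2],[0,0,0],0],[[0.2,0,1.6],[0,0,0],0],[[0.2,0,1.6],[0,0,0],0]])

```text
t: 2.65
tool_pos: [0.5465, -0.0966, 0.4623]
ee_rot: [0.748, 0.664, 0.0, 0.0]
contact_force: [-0.1, -0.3, 0.6]
width: 0.001
gripper_force: 0.5
```

Run:
```python
from h import *
tip()
```

```text
t 2.65 tip fix mm [ -0.5 -64.9 280.3] F [-0.1 -0.3  0.6] w 0.0009092511617929342
```

>>> servo_tool(targets=[[[0,0,0.3],[0,0,0],0],[[0,0,0.6],[0,0,0],0],[[0,0,0.9],[0,0,0],0],[[0,0,1.2],[0,0,0],0],[[0,0,1.5],[0,0,0],0]])

```text
t: 3.28
tool_pos: [0.5465, -0.0966, 0.4476]
ee_rot: [0.748, 0.664, 0.0, 0.0]
contact_force: [-1.5, -0.2, 4.6]
width: 0.005
gripper_force: 2.6
```

Run:
```python
from h import *
tip()
```

```text
t 3.275 tip fix mm [ -0.5 -64.9 265.6] F [-1.5 -0.2  4.6] w 0.005102456379603469
```

>>> servo_tool(targets=[[[0,0,0.5],[0,0,0],0],[[0,0,1.0],[0,0,0],0],[[0,0,1.5],[0,0,0],0],[[0,0,1.9],[0,0,0],0],[[0,0,2.2],[0,0,0],0]])

```text
t: 3.9
tool_pos: [0.5465, -0.0966, 0.4256]
ee_rot: [0.748, 0.664, 0.0, 0.0]
contact_force: [-2.9, 0.0, 6.2]
width: 0.004
gripper_force: 3.3
```

Run:
```python
from h import *
from station import manip
tip()
f=manip.grab_frame("scene");b=f["pixels"][150:260,230:350];cv2.imwrite("pics/s2.png",cv2.resize(b,None,fx=5,fy=5,interpolation=3))
```

```text
t 3.9 tip fix mm [ -0.5 -64.9 243.6] F [-2.9  0.   6.2] w 0.0038389003367570343
```

View pics/s2.png

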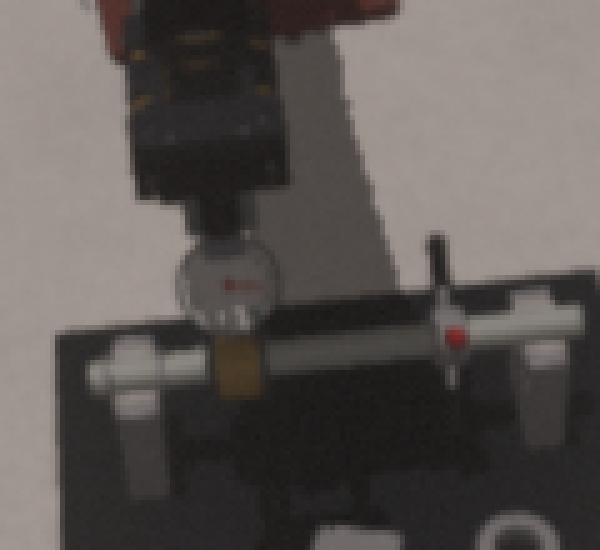

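>>> servo_tool(targets=[[[0,0,0.2],[0,0,0],0],[[0,0,0.3],[0,0,0],0],[[0,0,0.3],[0,0,0],0],[[0,0,-2],[0,0,0],0],[[0,0,-6],[0,0,0],0]])

```text
t: 4.58
tool_pos: [0.5463, -0.0966, 0.4844]
ee_rot: [0.747, 0.664, -0.001, -0.001]
contact_force: [0.8, 0.0, 0.9]
width: 0.006
gripper_force: 0.0
```

```bash
cat >> h.py <<'E'
def dial(n=1):
    """pointer angle: red pixels in the face region of the scene picture, mapped to the face plane"""
    from station import manip
    f=manip.grab_frame("scene");p=f["pixels"].astype(float);return f
E
python3 - <<'E'
from h import *
from station import manip
tip()
f=manip.grab_frame("scene");pickle.dump(f,open("s3.pkl","wb"));p=f["pixels"][190:225,262:295];cv2.imwrite("pics/s3.png",cv2.resize(p,None,fx=16,fy=16,interpolation=0))
go([0,.06,.22])
E
```

```text
t 4.575 tip fix mm [ -1.3 -64.8 302.4] F [0.8 0.  0.9] w 0.006337767413921188
[0, 0.06, 0.22] shift cm [12.45 -0.09  8.89] turn [ 0.3  0.  -0.3]
```

View pics/s3.png

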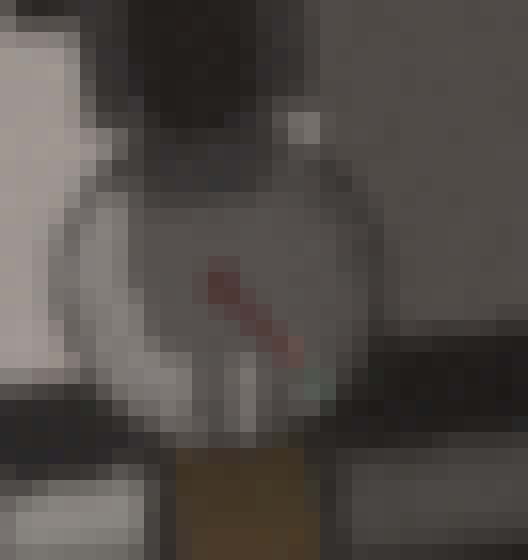

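>>> servo_tool(targets=[[[6,0,0],[0.3,0,-0.3],0],[[12.45,0.1,3],[0.3,0,-0.3],0],[[12.45,0.1,9],[0.3,0,-0.3],0],[[12.45,0.1,12.7],[0.3,0,-0.3],0],[[12.45,0.1,12.7],[0.3,0,-0.3],0]])

```text
t: 5.25
tool_pos: [0.5612, 0.0269, 0.3554]
ee_rot: [0.746, 0.666, -0.004, -0.004]
contact_force: [0.4, 0.9, 1.1]
width: 0.005
gripper_force: 0.0
```

```bash
cat >> h.py <<'E'
def dial(n=4):
    from station import manip
    p=np.mean([manip.grab_frame("scene")["pixels"].astype(float) for _ in range(n)],0)[190:225,262:295]
    r=p[...,2]-p[...,:2].mean(-1);v,u=np.mgrid[190:225,262:295]
    du,dv=u-275.4,v-207.4;m=(np.hypot(du,dv)<8.5)
    w=np.where(m,np.clip(r-np.median(r[m])-6,0,None),0);a=np.arctan2((w*du).sum(),-(w*dv).sum())%(2*np.pi)
    print("dial",a.round(3),"w",w.sum().round(),(w>0).sum(),"len",np.hypot((w*du).sum(),(w*dv).sum())/w.sum());return a
E
python3 - <<'E'
from h import *
from station import manip
tip();dial();go([.008,.06,.15])
w=manip.grab_frame("wrist")["pixels"];cv2.imwrite("pics/w4.png",w)
E
```

```text
t 5.25 tip fix mm [ -1.8  59.4 173.4] F [0.4 0.9 1.1] w 0.004943944691522139
dial 2.356 w 217.0 20 len 1.7795317582945593
[0.008, 0.06, 0.15] shift cm [0.02 0.62 2.84] turn [-0.1 -0.  -0. ]
```

View pics/w4.png

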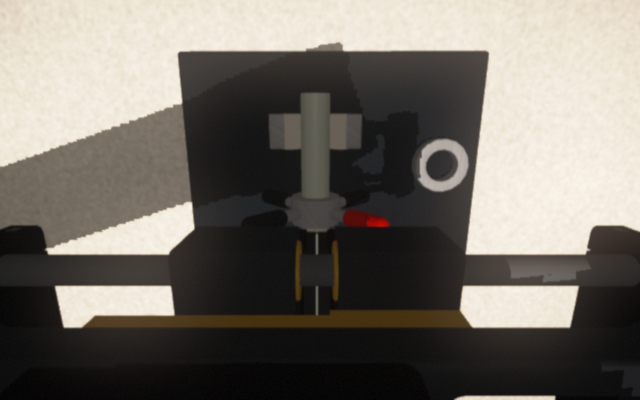

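Run:
```python
from h import *
from station import manip
f=manip.grab_frame("wrist");s=manip.read_state();M=R.from_quat(s["ee_rot"]).as_matrix()
print(np.round(f["K"][0],0),(M.T@(np.array(f["cam_to_world"])[:3,3]-s["tool_pos"])).round(3))
for z in(.182,.164,.113):
  for y in(-.015,.015): print(z,y,proj(f,np.array(s["tool_pos"])+M@[0,y,z]).round(0),proj(f,np.array(s["tool_pos"])+M@[.0095,y,z]).round(0))
```

```text
[336.   0. 316.] [ 0.066 -0.001  0.02 ]
0.182 -0.015 [[290. 247.]] [[289. 229.]]
0.182 0.015 [[348. 247.]] [[348. 229.]]
0.164 -0.015 [[287. 261.]] [[286. 242.]]
0.164 0.015 [[351. 261.]] [[352. 242.]]
0.113 -0.015 [[273. 329.]] [[272. 302.]]
0.113 0.015 [[368. 329.]] [[369. 302.]]
```

Run:
```python
from h import *
tip()
for P in ([.008,.06,.15],[.0147,.06,.1432],[.0236,.06,.1342]): go(P)
```

```text
t 5.55 tip fix mm [  1.2  59.8 178. ] F [0.4 0.7 1.1] w 0.0028746113894824663
[0.008, 0.06, 0.15] shift cm [0.03 0.64 2.8 ] turn [-0.1 -0.  -0. ]
[0.0147, 0.06, 0.1432] shift cm [0.03 1.31 3.48] turn [-0.1 -0.  -0. ]
[0.0236, 0.06, 0.1342] shift cm [0.03 2.21 4.38] turn [-0.1 -0.  -0. ]
```

>>> servo_tool(targets=[[[0,0.6,2.8],[0,0,0],0],[[0,1.0,3.1],[0,0,0],0],[[0,1.3,3.5],[0,0,0],0],[[0,1.75,3.9],[0,0,0],0],[[0,2.2,4.4],[0,0,0],0]])

```text
t: 6.18
tool_pos: [0.5844, 0.0246, 0.3147]
ee_rot: [0.746, 0.666, -0.001, -0.002]
contact_force: [-0.2, 0.4, 1.1]
width: 0.009
gripper_force: 0.6
```

Run:
```python
from h import *
tip();dial(6)
tip()
for P in ([.0298,.06,.1232],[.033,.06,.111],[.008,.06,.15]): go(P)
```

```text
t 6.175 tip fix mm [ 22.7  59.9 132.7] F [-0.2  0.4  1.1] w 0.008773893329263432
dial 2.167 w 188.0 20 len 1.579615225022476
t 6.475 tip fix mm [ 21.9  59.8 132.2] F [0.1 0.6 1.3] w 0.003016750774616663
[0.0298, 0.06, 0.1232] shift cm [0.02 0.7  0.89] turn [-0.3 -0.   0. ]
[0.033, 0.06, 0.111] shift cm [0.02 1.03 2.11] turn [-0.3 -0.   0. ]
[0.008, 0.06, 0.15] shift cm [ 0.02 -1.49 -1.77] turn [-0.3 -0.   0. ]
```

>>> servo_tool(targets=[[[0,-1.4,-1.8],[0,0,0],0],[[0,-2.3,-2.4],[0,0,0],0],[[0,-2.7,-1.9],[0,0,0],0],[[0,-3.25,-1.6],[0,0,0],0],[[0,-3.8,-1.25],[0,0,0],0]])

```text
t: 7.1
tool_pos: [0.5459, 0.0287, 0.3262]
ee_rot: [0.746, 0.666, -0.002, -0.002]
contact_force: [0.4, -0.6, 2.5]
width: 0.002
gripper_force: 0.7
```

Run:
```python
from h import *
dial(6);tip()
for P in ([-.0253,.06,.1352],[-.0317,.06,.1237],[-.035,.06,.111]): go(P)
```

```text
dial 2.331 w 211.0 20 len 1.7156245836444912
t 7.4 tip fix mm [-15.9  59.7 144.7] F [-0.2 -0.7 -0.3] w 0.004178279102070465
[-0.0253, 0.06, 0.1352] shift cm [ 0.03 -1.03  0.96] turn [-0.3 -0.   0. ]
[-0.0317, 0.06, 0.1237] shift cm [ 0.03 -1.67  2.11] turn [-0.3 -0.   0. ]
[-0.035, 0.06, 0.111] shift cm [ 0.03 -1.99  3.39] turn [-0.3 -0.   0. ]
```

Direction confirmed (reading is rising); continue to about 60–90°.

>>> servo_tool(targets=[[[0,-0.5,0.5],[0,0,0],0],[[0,-1.0,0.95],[0,0,0],0],[[0,-1.35,1.5],[0,0,0],0],[[0,-1.65,2.1],[0,0,0],0],[[0,-1.65,2.1],[0,0,0],0]])

```text
t: 8.02
tool_pos: [0.5291, 0.0307, 0.3052]
ee_rot: [0.746, 0.666, -0.002, -0.002]
contact_force: [0.5, -0.4, 0.4]
width: 0.001
gripper_force: 0.0
```

Run:
```python
from h import *
dial(6);tip()
```

```text
dial 2.922 w 223.0 19 len 2.029686121148203
t 8.325 tip fix mm [-32.5  59.7 124. ] F [ 0.1 -2.2  0. ] w 0.0015046491746586452
```

>>> servo_tool(targets=[[[0,-0.2,0.7],[0,0,0],0],[[0,-0.3,1.3],[0,0,0],0],[[0,-0.3,1.3],[0,0,0],0],[[0,-0.3,-2],[0,0,0],0],[[0,-0.3,-6.5],[0,0,0],0]])

```text
t: 8.95
tool_pos: [0.5265, 0.0308, 0.3707]
ee_rot: [0.746, 0.666, -0.003, -0.003]
contact_force: [0.5, 0.4, -0.4]
width: 0.009
gripper_force: 0.0
```

Run:
```python
from h import *
dial(6);tip()
for P in ([.032,.06,.19],[.032,.06,.155],[.021,.06,.155],[.0079,.06,.1549],[-.0048,.06,.1513],[-.0161,.06,.1446]): go(P)
```

```text
dial 3.292 w 230.0 21 len 1.7651451317906188
t 9.25 tip fix mm [-35.9  59.5 187.9] F [-0.2 -0.4 -0.6] w 0.00025963743151744716
[0.032, 0.06, 0.19] shift cm [ 0.05  6.66 -0.25] turn [-0.4  0.  -0. ]
[0.032, 0.06, 0.155] shift cm [0.05 6.69 3.25] turn [-0.4  0.  -0. ]
[0.021, 0.06, 0.155] shift cm [0.05 5.59 3.26] turn [-0.4  0.  -0. ]
[0.0079, 0.06, 0.1549] shift cm [0.05 4.28 3.27] turn [-0.4  0.  -0. ]
[-0.0048, 0.06, 0.1513] shift cm [0.05 3.01 3.64] turn [-0.4  0.  -0. ]
[-0.0161, 0.06, 0.1446] shift cm [0.05 1.88 4.32] turn [-0.4  0.  -0. ]
```

>>> servo_tool(targets=[[[0,5,-0.3],[0,0,0],0],[[0,6.7,0.5],[0,0,0],0],[[0,6.7,3.25],[0,0,0],0],[[0,6.2,3.25],[0,0,0],0],[[0,5.6,3.25],[0,0,0],0]])

```text
t: 9.88
tool_pos: [0.5819, 0.025, 0.3382]
ee_rot: [0.746, 0.666, -0.002, -0.002]
contact_force: [-0.1, 1.2, -0.6]
width: 0.003
gripper_force: 0.0
```

>>> servo_tool(targets=[[[0,-0.45,0],[0,0,0],0],[[0,-0.9,0],[0,0,0],0],[[0,-1.3,0],[0,0,0],0],[[0,-1.7,0.1],[0,0,0],0],[[0,-1.7,0.1],[0,0,0],0]])

```text
t: 10.5
tool_pos: [0.5652, 0.0267, 0.3372]
ee_rot: [0.746, 0.666, -0.002, -0.002]
contact_force: [-0.7, 0.8, 0.3]
width: 0.004
gripper_force: 0.1
```

Run:
```python
from h import *
dial(6);tip()
for P in ([-.0048,.06,.1513],[-.0161,.06,.1446],[-.0253,.06,.1352]): go(P)
```

```text
dial 3.369 w 227.0 21 len 1.8974095105187034
t 10.8 tip fix mm [  3.5  59.7 155. ] F [-0.3 -0.3  0.5] w 0.013012174494287125
[-0.0048, 0.06, 0.1513] shift cm [ 0.03 -0.93  0.38] turn [-0.3 -0.   0. ]
[-0.0161, 0.06, 0.1446] shift cm [ 0.03 -2.06  1.05] turn [-0.3 -0.   0. ]
[-0.0253, 0.06, 0.1352] shift cm [ 0.03 -2.97  2.  ] turn [-0.3 -0.   0. ]
```

>>> servo_tool(targets=[[[0,-0.45,0.15],[0,0,0],0],[[0,-0.95,0.4],[0,0,0],0],[[0,-0.95,0.4],[0,0,0],0]])

```text
t: 11.18
tool_pos: [0.5555, 0.0278, 0.333]
ee_rot: [0.746, 0.666, -0.002, -0.002]
contact_force: [1.0, -0.0, 0.0]
width: 0.008
gripper_force: 0.0
```

Run:
```python
from h import *
dial(6);tip()
```

```text
dial 3.473 w 216.0 20 len 1.7018375119324907
t 11.475 tip fix mm [ -6.   59.7 151.2] F [-0.4 -0.1  0.1] w 0.0019529615615577576
```

>>> servo_tool(targets=[[[0,-0.55,0.35],[0,0,0],0],[[0,-1.1,0.7],[0,0,0],0],[[0,-1.1,0.7],[0,0,0],0]])

```text
t: 11.85
tool_pos: [0.5444, 0.029, 0.3259]
ee_rot: [0.746, 0.666, -0.002, -0.002]
contact_force: [-0.1, -0.1, 0.4]
width: 0.003
gripper_force: 0.0
```

Run:
```python
from h import *
dial(6);tip()
from station import manip
cv2.imwrite("pics/s5.png",cv2.resize(manip.grab_frame("scene")["pixels"][185:245,255:345],None,fx=8,fy=8,interpolation=3))
```

```text
dial 3.589 w 220.0 23 len 2.1410589083856295
t 12.15 tip fix mm [-16.9  59.7 144.3] F [ 0.1 -0.4  0.9] w 0.004821720099300696
```

View pics/s5.png

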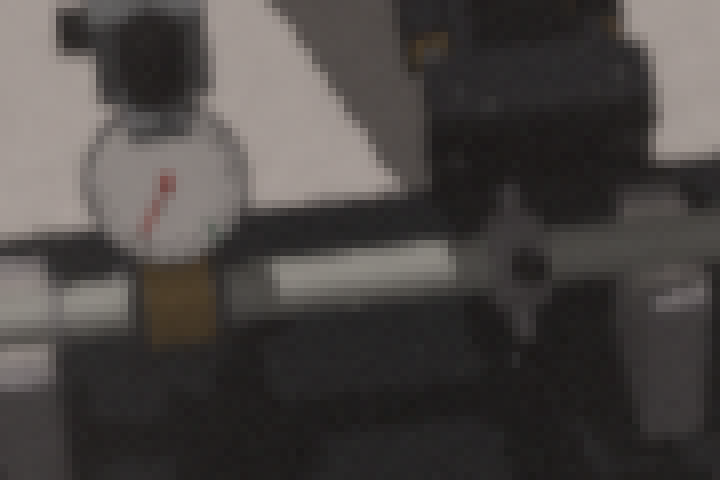

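>>> servo_tool(targets=[[[0,-0.45,0.45],[0,0,0],0],[[0,-0.9,0.9],[0,0,0],0],[[0,-0.9,0.9],[0,0,0],0]])

```text
t: 12.58
tool_pos: [0.5355, 0.03, 0.3168]
ee_rot: [0.746, 0.666, -0.002, -0.002]
contact_force: [0.8, 0.4, 0.1]
width: 0.007
gripper_force: 0.0
```

Run:
```python
from h import *
dial(8);tip()
```

```text
dial 3.591 w 225.0 24 len 2.2672248304687366
t 12.975 tip fix mm [-26.   59.8 135.4] F [-0.5 -0.6  0.3] w 0.004744179893600026
```

>>> servo_tool(targets=[[[0,-0.3,0.6],[0,0,0],0],[[0,-0.65,1.15],[0,0,0],0],[[0,-0.65,1.15],[0,0,0],0]])

```text
t: 13.35
tool_pos: [0.5291, 0.0307, 0.3052]
ee_rot: [0.746, 0.666, -0.002, -0.002]
contact_force: [-0.8, 0.3, 0.1]
width: 0.002
gripper_force: 0.0
```

Run:
```python
from h import *
dial(8);tip()
```

```text
dial 3.473 w 212.0 19 len 1.7069062297157804
t 13.75 tip fix mm [-32.5  59.7 124. ] F [-1.5 -0.2 -0.4] w 0.008532246970495774
```

>>> servo_tool(targets=[[[0,0,-5],[0,0,0],0],[[0,1.6,-5.5],[0,0,0],0],[[0,1.7,-3.1],[0,0,0],0],[[0,2.45,-3.1],[0,0,0],0],[[0,2.9,-3.0],[0,0,0],0]])

```text
t: 14.38
tool_pos: [0.5592, 0.0274, 0.3362]
ee_rot: [0.746, 0.666, -0.002, -0.002]
contact_force: [0.0, 0.4, -0.3]
width: 0.003
gripper_force: 0.0
```

>>> servo_tool(targets=[[[0,0.5,0.15],[0,0,0],0],[[0,0.95,0.35],[0,0,0],0],[[0,1.4,0.6],[0,0,0],0],[[0,1.4,0.6],[0,0,0],0]])

```text
t: 14.88
tool_pos: [0.5727, 0.0257, 0.3294]
ee_rot: [0.746, 0.666, -0.002, -0.002]
contact_force: [-0.1, 0.1, -0.1]
width: 0.008
gripper_force: 0.0
```

Run:
```python
from h import *
dial(8);tip()
```

```text
dial 3.593 w 227.0 24 len 2.2611181757116596
t 15.275 tip fix mm [ 10.5  59.7 147.7] F [0.6 0.4 0.3] w 0.0039480269048782395
```

>>> servo_tool(targets=[[[0,-0.8,-0.5],[0,0,0],0],[[0,-1.0,-5],[0,0,0],0],[[0,-1.0,-10],[0,0,0],0],[[0,-1.0,-12],[0,0,0],0],[[0,-1.0,-12],[0,0,0],0]])

```text
t: 15.9
tool_pos: [0.563, 0.0273, 0.4516]
ee_rot: [0.746, 0.666, -0.001, -0.001]
contact_force: [0.1, -0.1, 0.1]
width: 0.005
gripper_force: 0.0
```

Run:
```python
from h import *
dial(10);tip()
from station import manip
cv2.imwrite("pics/s6.png",cv2.resize(manip.grab_frame("scene")["pixels"][175:245,255:350],None,fx=8,fy=8,interpolation=3))
```

```text
dial 3.595 w 224.0 24 len 2.2415218704826696
t 16.4 tip fix mm [  1.   59.7 267.3] F [-0.2 -0.2  0.3] w 0.0046009496017931605
```

View pics/s6.png

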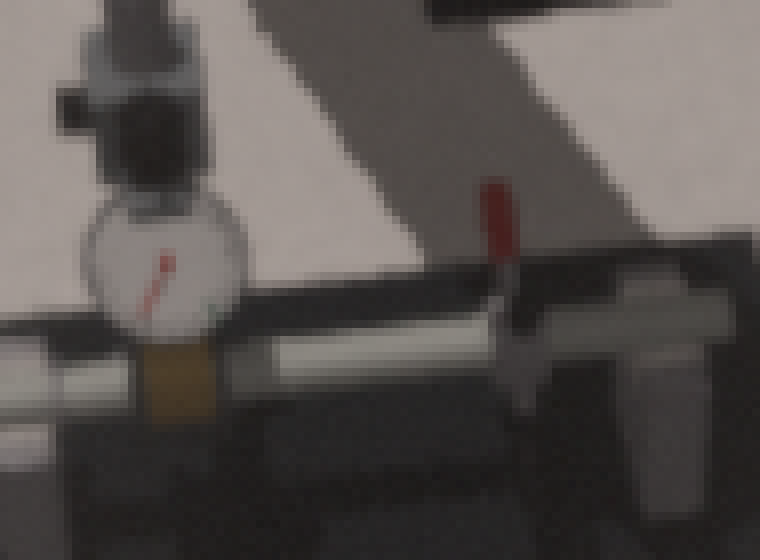

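The pointer runs from its pivot at (167,262) to (145,315), about 3.55 rad, which matches the peak reading. The hand is clear and the red spoke points up toward -x. I'm handing in.

```bash
python3 -c "
from station import manip
print(manip.sign_off())"
```

```text
the job is handed in; nothing more can be done
None
```

I handed the job in at about 16 s: the indicator was lowered to about 2.35 rad and let go, the shaft was turned to its highest reading (about 3.6 rad) and left there with the hand clear; sign-off returned no verdict.

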